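Set the flow slide and hold the bayonet coupling open in the sampling port

TASK

On the sampling console, first slide the black flow grip along its track until its middle is level with the pointer clip. Then take the wing-gripped coupling with the two side pins, put it into the round port with its pins in the slots, push it down against the spring until its flange is fully home on the rim, and turn it a quarter turn clockwise (seen from above) to the stop. The port springs back if let go, so finish while still gripping the coupling and holding it down and turned; leave the other things on the bench where they stand.

Things in the scene. Friction and masses are not known exactly. Their poses are not given: they have to be found in the camera images.
- console: sampling console, a fixed flat white box with a steel top, 120 mm (its x) by 340 mm (its y) by 30 mm high; origin at the centre of its underside, z up. It carries the port at its -y end and the flow slide at its +y end
- port (a point): centre of the mouth of the bayonet port, at rim height, 80 mm above the bench; axes as the console's. A round aluminium collar, 62 mm outside, bore 34 mm, with two slots 12 mm wide running from the bore out to 25 mm from the axis, at +x and -x of this frame, open at the top, 24 mm deep; below them the space is free all round. A spring-loaded plate lies 28 mm below the rim
- press (a joint): how far the port's spring plate is pushed down, m: 0 at rest (3 N to start it), 0.008 when the coupling's pins are below the slots and it can turn, about 0.012 (9 N) with the coupling home: flange on the rim, underside 40 mm below the rim. The plate pushes back up when let go
- twist (a joint): how far the port's plate is turned clockwise seen from above, rad: 0 at rest, 1.3 at its stop, against a torsion spring (0.03 to 0.1 N m). The coupling's pins take it along after 0.1 to 0.2 rad of play, so the coupling turns about 1.4 to 1.5 rad in all. It springs back when let go
- coupling: loose white plastic coupling, upright, about 0.12 kg; origin at the centre of its underside, z up. Round stem 30 mm across, 40 mm long; flange 56 mm across from 40 to 48 mm height; wing grip from 48 to 82 mm, 44 mm long (its x), 14 mm thick (its y). Two steel pins 8 mm thick stick out of the stem along +x and -x to 22 mm from the axis, 8 mm above the underside; a half turn makes no difference
- coupling_grip (a point): middle of the coupling's wing grip, on its axis, 69 mm above its underside; with the TCP here the fingertips just clear the flange
- flow_top (a point): centre of the top of the flow slide's black grip, a block 28 mm (console x) by 20 mm (console y) by 40 mm high, top 84.5 mm above the bench; its track, 40 mm wide, stands 14 mm above the console's top, and needs about 2 N to slide along
- flow (a joint): position of the flow slide's grip along the console's +y, m, 0 to 0.12; it stays where it is left
- pointer: dark steel pointer clip fixed to the console's top beside the track (on its +x side), 31 x 14 x 12 mm, its tip pointing at the track; axes as the console's, origin on the centre line of its tip: the slide is set when the middle of the grip has the same y, in this frame, as the origin
- plug: blank plug: same white stem and flange as the coupling (76 mm tall, 56 mm wide) but a round knob 32 mm across on top and no side pins; not used; origin at the centre of its underside; a bystander
- beaker: open glass beaker, 72 mm wide, 85 mm tall; origin at the centre of its underside; a bystander
- bottle: white plastic bottle, 68 mm wide, 150 mm tall; origin at the centre of its underside; a bystander
- jar: amber jar, 50 mm wide, 70 mm tall; origin at the centre of its underside; a bystander
- dishes: two stacked clear dishes, 94 mm wide, 33 mm tall; origin at the centre of its underside; a bystander
Things that resemble listed ones, but are neither listed nor needed, are in the scene too. Leave any purple or red look-alike of the coupling alone.

How it is judged:
By the outcome, as a careful person would: the job done as asked, in the order asked, and still so for the second after the job is handed in, while the arm keeps its last pose, push and grip.
It also fails if it takes over 70 s, if anything falls off the work surface, if the arm or the gripper's body presses on something with over 40 N, if the wrist force passes 120 N, or if a joint passes its speed limit or range.

ROBOT

A 6-joint arm with a two-finger parallel gripper is mounted at the origin on the work surface. World frame = base frame: x ahead of the robot, y to its left, z up, the work surface at z = 0. Lengths are in mm, angles in rad, forces in N, time in s.
With the tool pointing down it reaches from about 375 to 900 mm from the base axis. Payload 3.1 kg.
Tool frame: the origin (TCP) lies between the finger pads, 19 mm behind the fingertips; this is the grasp point; z points along the fingers, y is the direction in which the jaws open and shut (so a half turn about z gives the same grasp; the last joint's range is limited). The gripper opens to 87 mm and grips with 3 to 60 N. Pads are 19 mm wide; open, the fingers measure 117 mm over their backs; the gripper's body (75 mm by 190 mm) begins 51 mm behind the grasp point.
Start: joints at [1.069, 0.527, 1.433, -0, 1.181, -0.178], TCP at [198.223, 592.709, 241.248] pointing down, gripper open.
Joint ranges: [-3.08, 3.08], [-0.75, 2.2], [0.22, 2.44], [-1.43, 4.57], [0, 2.65], [-2.85, 2.85]. Speed limits (rad/s): [2.79, 2.79, 3.14, 3.14, 3.14, 3.14].

INTERFACE

Orientations are given as a unit quaternion [w, x, y, z].
In Python, from cell import arm, cams gives the robot as it stands. The module is installed in compiled form; this text tells all that it offers.
- The arm moves only by the tool play_rows, never from a script. Its argument "moves" is a list of rows, each an object of numbers: "dx", "dy", "dz": the shift along the tool's x, y, z in mm; "ax", "ay", "az": the turn, a rotation vector about the tool's x, y, z in rad. A call has exactly 5 rows; each row is the pose to reach, as a shift and turn from the pose commanded when the call began, along the tool's axes at that moment; what a row does not reach only later rows make up. A row lasts 1/8 s, in which the tool goes at most 62.5 mm and 10.7 degrees, less where a joint would pass 70% of its speed; a pose out of reach is approached as far as the arm can. A call with a gripper value outside its range is refused whole. "claw" is the closure in counts, from 0 (fully open) to 255 (shut), set as the call begins (left out, the last holds). The fingers move at their own pace and stop on an object; "squeeze" is the grip in N (left out, the last holds). Time passes only in rows, so rows that repeat a pose let the fingers close, or fill a call up. It gives the time, the measured TCP pose, the force and the opening at its end, in the units of the state.
- arm.get_state(): the state, without advancing time (a new reading comes with each control period).
- cams.grab_frame(name): name is "scene" or "top" or "wrist"; returns a dict with "pixels" (480x640x3 uint8, blue, green, red), "K" (3x3 intrinsics, pixels), "eye" and "attitude" of the camera in the world. Camera axes: x right, y up, looking along -z (the intrinsics and any distortion apply to the point x, -y, -z); pixel columns grow to the right and rows downward; lengths in mm; the calibration is good to about 2 mm. A picture is of the moment at which its call begins. There is no depth.
- arm.hand_in(): hands the job in, once; it reports no verdict.
The state is a dict: "time": time; "qpos": joint angles; "qvel": joint speeds; "effort": joint torques, N m; "tool_pos": TCP position; "tcp_rot": TCP orientation; "ft_force": force on the tool from outside, world axes, zero at the start; "ft_torque": the same for the moment, N m; "opening": opening from 0.0 (shut) to 1.0 (fully open).
Only numpy, scipy, OpenCV 4.12 (cv2) and the standard library are available. Lean on these libraries where they do the work, as an engineer would, in place of code of your own. Each camera call takes 0.05 s, during which the arm holds its last target. There are 200 camera calls.

## Working session

There is one attempt and no reset: what is moved stays moved. The work goes in short steps, Python scripts to look and compute and a tool call to move; the robot and the scene stay as the last step left them, time stands still between calls to the robot, and variables do not carry over. Pictures are saved under pics/ and viewed, about 8 in all and at most 12, crops included, and the job is handed in when it is done.

Besides the shell and the picture viewer there is one more tool, called after "Call:" as name(argument=value, ...), one argument or row to a line, values as JSON. play_rows: Moves the arm, as the interface text tells. Its arguments: {"type":"object","properties":{"moves":{"type":"array","items":{"type":"object","properties":{"dx":{"type":"number"},"dy":{"type":"number"},"dz":{"type":"number"},"ax":{"type":"number"},"ay":{"type":"number"},"az":{"type":"number"}}}},"claw":{"type":"number"},"squeeze":{"type":"number"}},"required":["moves"]}

```bash
mkdir -p pics; cat > h.py <<'E'
import numpy as np, cv2
from scipy.spatial.transform import Rotation as R
from cell import arm, cams
def rot(a):
    a=np.array(a,float)
    return a if a.shape==(3,3) else R.from_quat(a,scalar_first=True).as_matrix()
def grab(n,f=None):
    g=cams.grab_frame(n)
    if f: cv2.imwrite('pics/'+f,g['pixels'])
    return g
def ray(g,u,v):
    K=np.array(g['K']);d=np.linalg.inv(K)@[u,v,1]
    return np.array(g['eye'],float),rot(g['attitude'])@[d[0],-d[1],-d[2]]
def onz(g,u,v,z):
    e,d=ray(g,u,v);return e+d*(z-e[2])/d[2]
def proj(g,p):
    c=rot(g['attitude']).T@(np.array(p,float)-np.array(g['eye']));q=np.array(g['K'])@[c[0],-c[1],-c[2]];return q[:2]/q[2]
E
python3 - <<'E'
from h import *
for n in('top','scene'):
    g=grab(n,n+'1.png');print(n,{k:np.round(v,3).tolist() if k!='pixels' else 0 for k,v in g.items() if not isinstance(v,str)})
s=arm.get_state();print(s)
E
```

```text
top {'pixels': 0, 'K': [[588.87, 0.0, 307.083], [0.0, 588.87, 247.648], [0.0, 0.0, 1.0]], 'eye': [315.438, -72.521, 1697.92], 'attitude': [0.712, 0.059, -0.057, -0.697]}
scene {'pixels': 0, 'K': [[563.234, 0.0, 316.208], [0.0, 563.234, 246.387], [0.0, 0.0, 1.0]], 'eye': [1261.853, 17.221, 1142.385], 'attitude': [0.63, 0.194, 0.212, 0.722]}
{'time': 0.1, 'qpos': array([ 1.06950315e+00,  5.28347042e-01,  1.43378661e+00, -2.10566316e-06,
        1.18139583e+00, -1.78528189e-01]), 'qvel': array([ 0.00139855, -0.00250859, -0.00528595,  0.00131549,  0.00106334,
        0.00036383]), 'effort': array([-8.85523896e-04, -4.40988100e+01, -1.77149016e+01,  6.34764391e-02,
        5.34510158e-02, -4.67011500e-05]), 'tool_pos': array([197.92628814, 592.17005562, 240.3815679 ]), 'tcp_rot': array([-3.21954432e-04,  1.60682418e-01,  9.87005685e-01, -9.13331199e-04]), 'ft_force': array([ 0.15800163, -0.62837984, -0.17057572]), 'ft_torque': array([0.02382176, 0.00534667, 0.01626189]), 'opening': 0.9962273544430609}
```

View pics/top1.png

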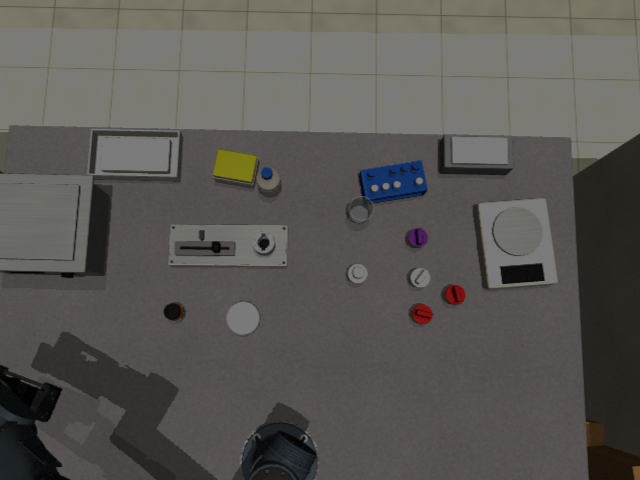

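View pics/scene1.png

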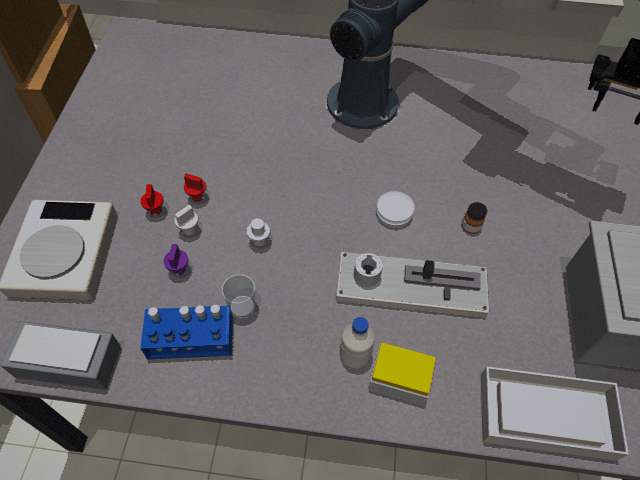

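Top view: the coupling is the white winged part at (420,278). It could be mistaken for the purple look-alike (417,238), the reds (455,295) and (422,314), or the round-knob plug (358,274). The console is at (228,246), with the port at (264,243), the grip at (216,247) and the pointer at (201,235). I'll check these in close crops.

```bash
python3 - <<'E'
from h import *
g=grab('top');p=g['pixels']
a=cv2.resize(p[218:274,162:295],None,fx=6,fy=6,interpolation=cv2.INTER_CUBIC)
b=cv2.resize(p[260:296,400:440],None,fx=7,fy=7,interpolation=cv2.INTER_CUBIC)
s=grab('scene')['pixels'];c=cv2.resize(s[200:242,165:212],None,fx=6,fy=6,interpolation=cv2.INTER_CUBIC)
o=np.zeros((600,798,3),np.uint8);o[:336,:798]=a;o[340:340+252,:280]=b;o[340:340+252,300:300+282]=c
cv2.imwrite('pics/crop.png',np.clip(o*1.5,0,255).astype(np.uint8))
for n,u,v,z in [('port',264,243,80),('grip',216,247,84.5),('ptr',201,235,40),('coup',420,278,82),('c1',169,225.5,30),('c2',287,225.5,30),('c3',288,265,30),('c4',168.5,266.5,30),('plug',358,273,76)]:print(n,onz(g,u,v,z).round(1))
E
```

```text
port [594.7  54.4  80. ]
grip [579.7 187.   84.5]
ptr [620.9 238.7  40. ]
coup [ 505.9 -379.3   82. ]
c1 [648.6 334.5  30. ]
c2 [656.1  -6.4  30. ]
c3 [541.1 -12.4  30. ]
c4 [529.2 328.7  30. ]
plug [ 516.7 -208.7   76. ]
```

View pics/crop.png

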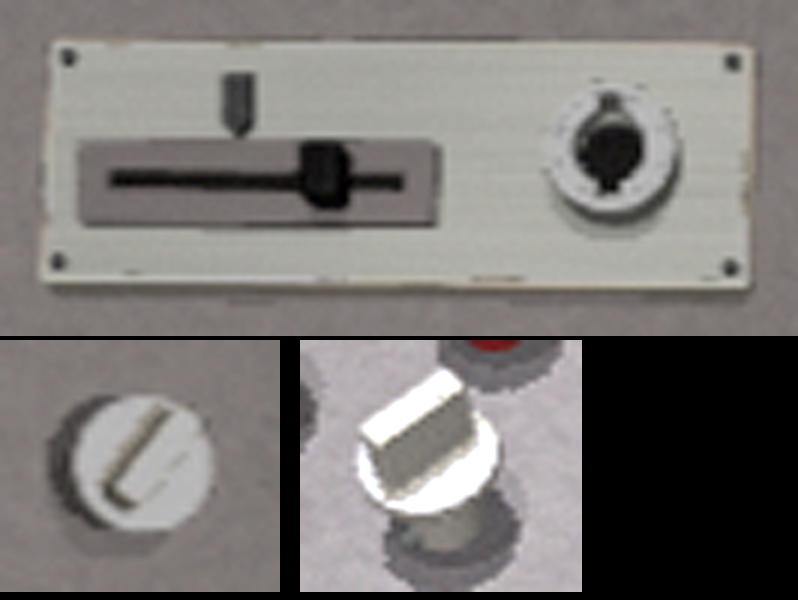

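Confirmed: the white winged piece is the coupling. The grip has to move towards +y (left in the image) to reach the pointer. Moving above the slide for a close look.

Call:
play_rows(
  moves=[
    {"dx": -50,"dy": -25},
    {"dx": -100,"dy": -50},
    {"dx": -150,"dy": -75},
    {"dx": -200,"dy": -100},
    {"dx": -250,"dy": -125},
  ],
)

```text
validation failed for argument at $.mo...
```

Call:
play_rows(
  moves=[
    {"dx": -50,"dy": -25,"az": -0.07},
    {"dx": -100,"dy": -50,"az": -0.14},
    {"dx": -150,"dy": -75,"az": -0.21},
    {"dx": -200,"dy": -100,"az": -0.28},
    {"dx": -250,"dy": -125,"az": -0.35},
  ],
)

```text
validation failed for argument at $.mo...
```

```bash
cat >> h.py <<'E'
def psi(s): 
    m=rot(s['tcp_rot']);return np.arctan2(m[1,1],m[0,1])
def go(x,y,z,ps=None):
    s=arm.get_state();m=rot(s['tcp_rot']);d=m.T@(np.array([x,y,z])-s['tool_pos'])
    print('t',s['time'],'tcp',s['tool_pos'].round(1),'psi',psi(s).round(3),'F',s['ft_force'].round(1),'dxyz',d.round(1),'az',None if ps is None else round(psi(s)-ps,3),'open',round(s['opening'],3))
E
python3 - <<'E'
from h import *
g=grab('wrist','w1.png');print(np.round(g['eye'],1),np.round(g['K'],1).tolist());go(590,200,250,1.6)
E
```

```text
[134.7 614.  384.1] [[337.4, 0.0, 320.4], [0.0, 337.4, 234.6], [0.0, 0.0, 1.0]]
t 0.25 tcp [198.1 592.4 240.8] psi 1.248 F [-0.6 -0.2  0.2] dxyz [-496.2 -247.8   -9.1] az -0.352 open 0.998
```

View pics/w1.png

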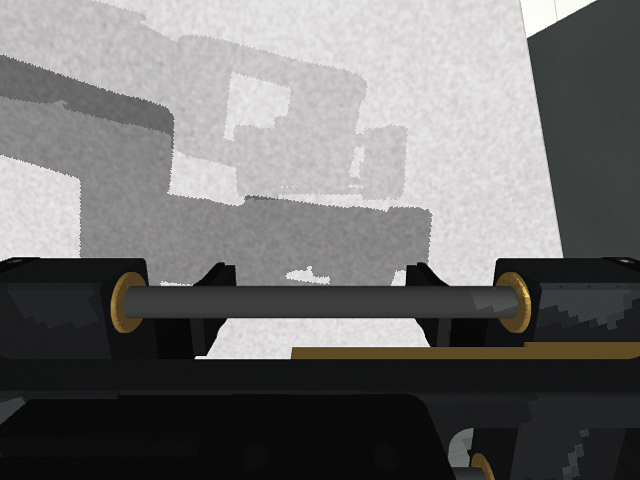

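Move calls seem to need every field, so I'll send them all. The wrist picture shows the bench and the arm's shadow. Its camera sits about 67 mm on the tool's +x side and 143 mm above the TCP, with the fingers at rows 260-350.

Call:
play_rows(
  moves=[
    {"dx": -55,"dy": -25,"dz": 0,"ax": 0,"ay": 0,"az": 0},
    {"dx": -110,"dy": -50,"dz": 0,"ax": 0,"ay": 0,"az": 0},
    {"dx": -165,"dy": -75,"dz": 0,"ax": 0,"ay": 0,"az": 0},
    {"dx": -220,"dy": -100,"dz": 0,"ax": 0,"ay": 0,"az": 0},
    {"dx": -275,"dy": -125,"dz": 0,"ax": 0,"ay": 0,"az": 0},
  ],
)

```text
time: 0.88
tool_pos: [420.6, 385.6, 241.3]
tcp_rot: [0.0, 0.161, 0.987, 0.0]
ft_force: [-0.0, 0.5, 0.8]
opening: 1.003
```

Call:
play_rows(
  moves=[
    {"dx": -54,"dy": -20,"dz": 0,"ax": 0,"ay": 0,"az": -0.07},
    {"dx": -108,"dy": -40,"dz": 0,"ax": 0,"ay": 0,"az": -0.14},
    {"dx": -162,"dy": -60,"dz": 0,"ax": 0,"ay": 0,"az": -0.21},
    {"dx": -216,"dy": -80,"dz": 0,"ax": 0,"ay": 0,"az": -0.28},
    {"dx": -270,"dy": -100,"dz": 0,"ax": 0,"ay": 0,"az": -0.35},
  ],
)

```text
time: 1.5
tool_pos: [645.0, 205.1, 241.1]
tcp_rot: [-0.0, -0.015, 1.0, 0.0]
ft_force: [0.7, 0.3, 0.6]
opening: 0.999
```

```bash
python3 - <<'E'
from h import *
g=grab('wrist','w2.png');np.save('w2.npy',g,allow_pickle=True);go(590,200,250,1.6)
E
```

```text
t 1.55 tcp [652.  199.1 241.1] psi 1.597 F [ 5.3 -2.9 -0.4] dxyz [61.9  2.5 -9.4] az -0.003 open 0.999
```

View pics/w2.png

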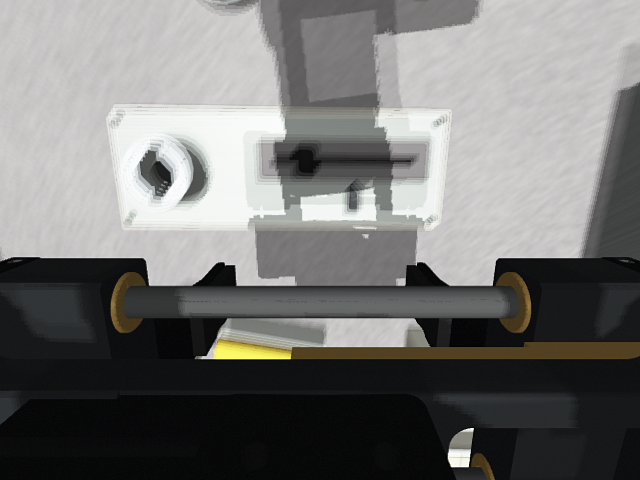

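The picture is blurred because the arm was still settling. The console spans columns 108-450, with the port near (158,172), the grip near (307,160) and the pointer near (353,190). I'll take a settled crop.

```bash
python3 - <<'E'
from h import *
for i in range(6): g=grab('wrist')
np.save('w3.npy',g,allow_pickle=True);go(590,200,250,1.6)
a=g['pixels'][85:235,90:470]
a=cv2.resize(a,(798,315),interpolation=cv2.INTER_CUBIC)
b=cv2.resize(g['pixels'][120:220,250:440],(532,280),interpolation=cv2.INTER_CUBIC)
o=np.zeros((600,798,3),np.uint8);o[:315]=a;o[318:598,:532]=np.clip(b*1.0,0,255)
cv2.imwrite('pics/w3.png',o)
E
```

```text
t 1.85 tcp [642.4 207.4 241. ] psi 1.599 F [0.2 0.1 0.5] dxyz [52.6 -5.9 -8.9] az -0.001 open 0.999
```

View pics/w3.png

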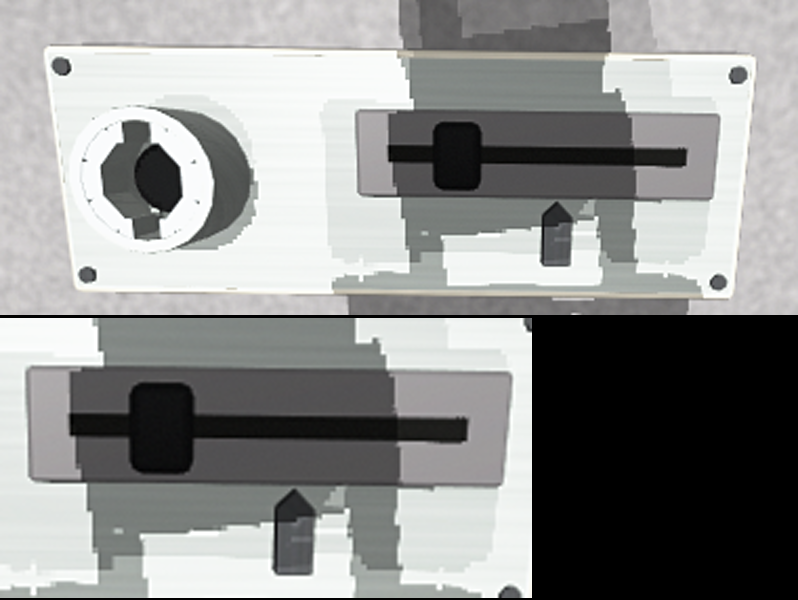

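Settled crop, in raw wrist pixels: port rim centre (160,170), grip (307.7,159), pointer tip (355,181). The console corners are clear.

```bash
python3 - <<'E'
from h import *
g=np.load('w3.npy',allow_pickle=True).item();print(np.round(g['eye'],1),rot(g['attitude']).round(3).tolist())
c=lambda u,v:(90+u/2.1,85+v/2.1)
C=[onz(g,*c(*q),30) for q in[(45,47),(755,57),(733,298),(77,292)]]
print('corners',np.round(C,1).tolist())
yd=(C[1]-C[0]+C[2]-C[3])[:2];xd=(C[3]-C[0]+C[2]-C[1])[:2]
print('yaw from y',np.arctan2(-yd[0],yd[1]),'from x',np.arctan2(xd[1],xd[0]),'centre',np.mean(C,0).round(1))
for n,u,v,z in [('port',160,170.2,80),('grip',307.7,159.1,84.5),('ptr36',355,181,36),('ptr42',355,181,42)]:print(n,onz(g,u,v,z).round(1))
for n,u in(('L',129),('R',194)):print(n,onz(g,250+u/2.8,159,84.5).round(1),onz(g,250+u/2.8,159,44.5).round(1))
for z in(44,84.5):print(z,onz(g,307.7,120+(382-318)/2.8,z).round(1),onz(g,307.7,120+(473-318)/2.8,z).round(1))
E
```

```text
[576.  205.7 384.4] [[-0.028, -0.97, -0.242], [1.0, -0.027, -0.008], [0.001, -0.242, 0.97]]
corners [[540.4, -1.6, 30.0], [535.4, 333.2, 30.0], [652.2, 336.0, 30.0], [658.4, 0.4, 30.0]]
yaw from y 0.016545365186830925 from x 0.02034400864633219 centre [596.6 167.   30. ]
port [596.9  64.3  80. ]
grip [583.5 195.2  84.5]
ptr36 [605.3 242.3  36. ]
ptr42 [604.8 241.7  42. ]
L [583.7 185.1  84.5] [584.8 182.4  44.5]
R [583.2 205.3  84.5] [584.1 205.2  44.5]
44 [569.1 193.5  44. ] [600.3 194.1  44. ]
84.5 [569.9 195.   84.5] [597.5 195.5  84.5]
```

Call:
play_rows(
  moves=[
    {"dx": 20,"dy": -4,"dz": 0,"ax": 0,"ay": 0,"az": 0},
    {"dx": 40,"dy": -8,"dz": 20,"ax": 0,"ay": 0,"az": 0},
    {"dx": 59,"dy": -10.5,"dz": 60,"ax": 0,"ay": 0,"az": 0.008},
    {"dx": 59,"dy": -10.5,"dz": 90,"ax": 0,"ay": 0,"az": 0.008},
    {"dx": 59,"dy": -10.5,"dz": 110,"ax": 0,"ay": 0,"az": 0.008},
  ],
)

```text
time: 2.48
tool_pos: [582.9, 195.7, 130.3]
tcp_rot: [-0.001, -0.011, 1.0, -0.0]
ft_force: [-0.0, 0.2, 0.1]
opening: 0.997
```

Call:
play_rows(
  moves=[
    {"dx": 0,"dy": 0,"dz": 20,"ax": 0,"ay": 0,"az": 0},
    {"dx": 0,"dy": 0,"dz": 40,"ax": 0,"ay": 0,"az": 0},
    {"dx": 0,"dy": 0,"dz": 55,"ax": 0,"ay": 0,"az": 0},
    {"dx": 0,"dy": 0,"dz": 62,"ax": 0,"ay": 0,"az": 0},
    {"dx": 0,"dy": 0,"dz": 62,"ax": 0,"ay": 0,"az": 0},
  ],
)

```text
time: 3.1
tool_pos: [584.7, 194.7, 69.1]
tcp_rot: [-0.0, -0.01, 1.0, -0.0]
ft_force: [-0.4, 0.0, 0.5]
opening: 0.997
```

Call:
play_rows(
  moves=[
    {"dx": 0,"dy": 0,"dz": 0,"ax": 0,"ay": 0,"az": 0},
    {"dx": 0,"dy": 0,"dz": 0,"ax": 0,"ay": 0,"az": 0},
    {"dx": 0,"dy": 0,"dz": 0,"ax": 0,"ay": 0,"az": 0},
    {"dx": 0,"dy": 0,"dz": 0,"ax": 0,"ay": 0,"az": 0},
    {"dx": 0,"dy": 0,"dz": 0,"ax": 0,"ay": 0,"az": 0},
  ],
  claw=255,
  squeeze=15,
)

```text
time: 3.72
tool_pos: [585.0, 194.3, 69.3]
tcp_rot: [0.0, -0.01, 1.0, 0.0]
ft_force: [-1.0, 0.9, -0.8]
opening: 0.516
```

```bash
python3 - <<'E'
from h import *
for i in range(4): g=grab('wrist')
cv2.imwrite('pics/w4.png',g['pixels'][100:400,120:520]);np.save('w4.npy',g,allow_pickle=True);go(582.6,242,68,1.591)
print(np.round(g['eye'],1))
E
```

```text
t 3.925 tcp [585.  194.3  69.2] psi 1.59 F [0.4 0.  0.6] dxyz [ 1.5 47.7  1.2] az -0.001 open 0.331
[518.2 193.6 212.7]
```

View pics/w4.png

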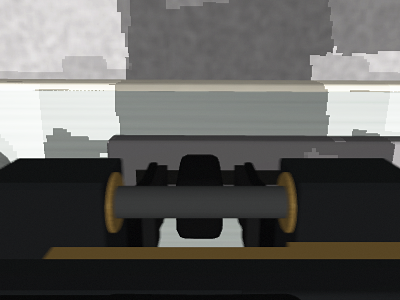

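The grip sits centred between the closing fingers (crop column 199 for both). I'll let them close fully and then slide about 47 mm along +y.

Call:
play_rows(
  moves=[
    {"dx": 0,"dy": 0,"dz": 0,"ax": 0,"ay": 0,"az": 0},
    {"dx": 0,"dy": 0,"dz": 0,"ax": 0,"ay": 0,"az": 0},
    {"dx": 0,"dy": 0,"dz": 0,"ax": 0,"ay": 0,"az": 0},
    {"dx": 0,"dy": 0,"dz": 0,"ax": 0,"ay": 0,"az": 0},
    {"dx": 0,"dy": 0,"dz": 0,"ax": 0,"ay": 0,"az": 0},
  ],
)

```text
time: 4.55
tool_pos: [585.0, 194.3, 69.2]
tcp_rot: [-0.0, -0.01, 1.0, -0.0]
ft_force: [-0.1, -0.3, -0.4]
opening: 0.225
```

Call:
play_rows(
  moves=[
    {"dx": 0,"dy": 10,"dz": 0,"ax": 0,"ay": 0,"az": 0},
    {"dx": 0,"dy": 22,"dz": 0,"ax": 0,"ay": 0,"az": 0},
    {"dx": 0,"dy": 34,"dz": 0,"ax": 0,"ay": 0,"az": 0},
    {"dx": 0,"dy": 43,"dz": 0,"ax": 0,"ay": 0,"az": 0},
    {"dx": 0,"dy": 47,"dz": 0,"ax": 0,"ay": 0,"az": 0},
  ],
)

```text
time: 5.18
tool_pos: [584.2, 242.3, 69.2]
tcp_rot: [0.0, -0.01, 1.0, 0.0]
ft_force: [1.7, -1.3, -1.0]
opening: 0.226
```

Call:
play_rows(
  moves=[
    {"dx": 0,"dy": 0,"dz": 0,"ax": 0,"ay": 0,"az": 0},
    {"dx": 0,"dy": 0,"dz": 0,"ax": 0,"ay": 0,"az": 0},
    {"dx": 0,"dy": 0,"dz": 0,"ax": 0,"ay": 0,"az": 0},
    {"dx": 0,"dy": 0,"dz": 0,"ax": 0,"ay": 0,"az": 0},
    {"dx": 0,"dy": 0,"dz": 0,"ax": 0,"ay": 0,"az": 0},
  ],
)

```text
time: 5.8
tool_pos: [584.3, 241.3, 69.2]
tcp_rot: [0.0, -0.009, 1.0, 0.0]
ft_force: [1.7, 1.7, -1.6]
opening: 0.232
```

Call:
play_rows(
  moves=[
    {"dx": 0,"dy": 0,"dz": 0,"ax": 0,"ay": 0,"az": 0},
    {"dx": 0,"dy": 0,"dz": 0,"ax": 0,"ay": 0,"az": 0},
    {"dx": 0,"dy": 0,"dz": 0,"ax": 0,"ay": 0,"az": 0},
    {"dx": 0,"dy": 0,"dz": 0,"ax": 0,"ay": 0,"az": 0},
    {"dx": 0,"dy": 0,"dz": 0,"ax": 0,"ay": 0,"az": 0},
  ],
  claw=0,
)

```text
time: 6.42
tool_pos: [584.1, 241.3, 69.3]
tcp_rot: [-0.0, -0.01, 1.0, -0.0]
ft_force: [-0.0, -1.0, -0.6]
opening: 0.713
```

Call:
play_rows(
  moves=[
    {"dx": 0,"dy": 0,"dz": -30,"ax": 0,"ay": 0,"az": 0},
    {"dx": 0,"dy": 0,"dz": -80,"ax": 0,"ay": 0,"az": 0},
    {"dx": -30,"dy": 0,"dz": -130,"ax": 0,"ay": 0,"az": 0},
    {"dx": -55,"dy": 0,"dz": -160,"ax": 0,"ay": 0,"az": 0},
    {"dx": -60,"dy": 0,"dz": -160,"ax": 0,"ay": 0,"az": 0},
  ],
)

```text
time: 7.05
tool_pos: [647.2, 242.7, 232.7]
tcp_rot: [0.004, -0.009, 1.0, 0.001]
ft_force: [-0.1, -0.2, -0.0]
opening: 0.999
```

```bash
python3 - <<'E'
from h import *
for i in range(6): g=grab('wrist')
np.save('w5.npy',g,allow_pickle=True);go(590,200,250,1.6)
b=cv2.resize(g['pixels'][90:240,60:460],(800,300),interpolation=cv2.INTER_CUBIC)
c=cv2.resize(g['pixels'][130:210,250:410],(600,300),interpolation=cv2.INTER_CUBIC)
o=np.zeros((600,800,3),np.uint8);o[:300]=b;o[300:,:600]=c
cv2.imwrite('pics/w5.png',o)
E
```

```text
t 7.35 tcp [642.1 242.3 227. ] psi 1.59 F [ 0.4  0.6 -0.7] dxyz [ 53.  -41.3 -22.7] az -0.01 open 1.0
```

View pics/w5.png

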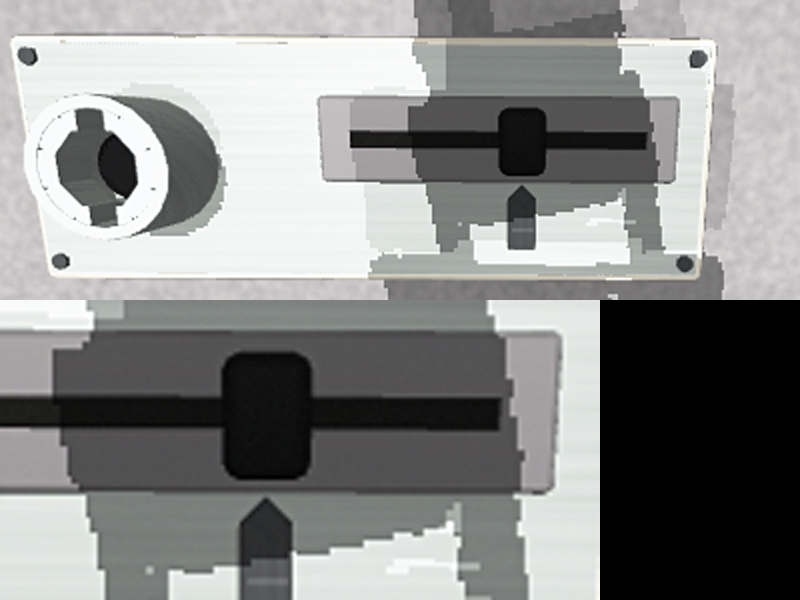

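The grip centre (crop column 267) and pointer tip (266) line up under the camera axis, so the slide is set. Now to the coupling.

Call:
play_rows(
  moves=[
    {"dx": 6,"dy": -43,"dz": 0,"ax": 0,"ay": 0,"az": 0},
    {"dx": 13,"dy": -86,"dz": 0,"ax": 0,"ay": 0,"az": 0},
    {"dx": 20,"dy": -129,"dz": 0,"ax": 0,"ay": 0,"az": 0},
    {"dx": 26,"dy": -172,"dz": 0,"ax": 0,"ay": 0,"az": 0},
    {"dx": 33,"dy": -215,"dz": 0,"ax": 0,"ay": 0,"az": 0},
  ],
)

```text
time: 7.98
tool_pos: [613.9, 25.9, 228.2]
tcp_rot: [-0.001, -0.01, 1.0, 0.0]
ft_force: [-0.1, -0.8, 0.4]
opening: 0.998
```

Call:
play_rows(
  moves=[
    {"dx": 6,"dy": -43,"dz": 0,"ax": 0,"ay": 0,"az": 0},
    {"dx": 13,"dy": -86,"dz": 0,"ax": 0,"ay": 0,"az": 0},
    {"dx": 20,"dy": -129,"dz": 0,"ax": 0,"ay": 0,"az": 0},
    {"dx": 26,"dy": -172,"dz": 0,"ax": 0,"ay": 0,"az": 0},
    {"dx": 33,"dy": -215,"dz": 0,"ax": 0,"ay": 0,"az": 0},
  ],
)

```text
time: 8.6
tool_pos: [585.2, -189.3, 228.2]
tcp_rot: [-0.001, -0.01, 1.0, 0.001]
ft_force: [0.8, 0.3, -0.0]
opening: 1.003
```

Call:
play_rows(
  moves=[
    {"dx": 6,"dy": -50,"dz": 0,"ax": 0,"ay": 0,"az": 0.11},
    {"dx": 13,"dy": -100,"dz": 0,"ax": 0,"ay": 0,"az": 0.24},
    {"dx": 20,"dy": -145,"dz": 0,"ax": 0,"ay": 0,"az": 0.38},
    {"dx": 26,"dy": -190,"dz": 0,"ax": 0,"ay": 0,"az": 0.5},
    {"dx": 33,"dy": -215,"dz": 0,"ax": 0,"ay": 0,"az": 0.58},
  ],
)

```text
time: 9.22
tool_pos: [556.4, -406.0, 227.9]
tcp_rot: [-0.001, 0.279, 0.96, 0.0]
ft_force: [0.5, -0.6, -0.7]
opening: 1.002
```

```bash
python3 - <<'E'
from h import *
for i in range(7): g=grab('wrist')
np.save('w6.npy',g,allow_pickle=True);go(590,200,250,1.01)
u,v=proj(g,(506,-379,82));print(u,v)
u,v=int(max(u,80)),int(max(v,80))
b=cv2.resize(g['pixels'][v-80:v+80,u-80:u+80],(600,600),interpolation=cv2.INTER_CUBIC);print(u-80,v-80,3.75)
cv2.imwrite('pics/w6.png',b)
h=np.load('w5.npy',allow_pickle=True).item()
print('port w5',onz(h,108,173,80))
E
```

```text
t 9.575 tcp [ 557.7 -402.4  229. ] psi 1.012 F [-1.1 -0.2  0.3] dxyz [291.9 528.  -20.3] az 0.002 open 1.001
311.02391152106736 163.73752740142118
231 83 3.75
port w5 [596.81356481  61.75227866  80.        ]
```

View pics/w6.png

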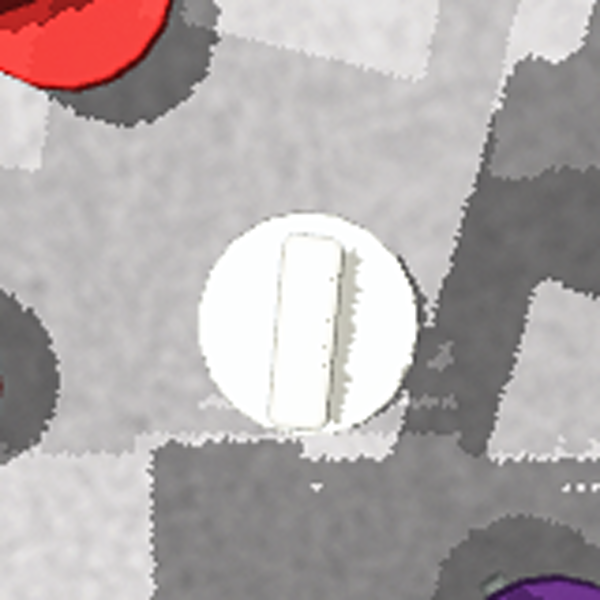

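The close view shows the white coupling's wing top with crop corners (287,232), (343,236), (328,430) and (270,424). Red and purple look-alikes are at the edges.

```bash
python3 - <<'E'
from h import *
g=np.load('w6.npy',allow_pickle=True).item()
P=[onz(g,231+u/3.75,83+v/3.75,82) for u,v in [(287,232),(343,236),(328,430),(270,424)]]
c=np.mean(P,0);d=(P[0]+P[1]-P[2]-P[3])/2;print(c,np.linalg.norm(d),np.linalg.norm(P[0]-P[1]))
a=np.arctan2(d[1],d[0]);print('wing ang',a,'psi',a-np.pi/2)
print('flange c',onz(g,231+308/3.75,83+322/3.75,48))
go(c[0],c[1],69.5,a-np.pi/2)
E
```

```text
[ 512.31971773 -381.19300899   82.        ] 43.08807882994957 12.44685965609757
wing ang 2.493972206629546 psi 0.9231758798346497
flange c [ 511.65966933 -381.24182136   48.        ]
t 9.575 tcp [ 557.7 -402.4  229. ] psi 1.012 F [-1.1 -0.2  0.3] dxyz [ 49.6  -6.2 159.5] az 0.089 open 1.001
```

Call:
play_rows(
  moves=[
    {"dx": 20,"dy": -2,"dz": 10,"ax": 0,"ay": 0,"az": 0.03},
    {"dx": 35,"dy": -4,"dz": 30,"ax": 0,"ay": 0,"az": 0.06},
    {"dx": 50,"dy": -6,"dz": 60,"ax": 0,"ay": 0,"az": 0.09},
    {"dx": 50,"dy": -6,"dz": 90,"ax": 0,"ay": 0,"az": 0.09},
    {"dx": 50,"dy": -6,"dz": 100,"ax": 0,"ay": 0,"az": 0.09},
  ],
  claw=90,
)

```text
time: 10.2
tool_pos: [511.5, -380.6, 127.7]
tcp_rot: [-0.002, 0.319, 0.948, 0.001]
ft_force: [0.4, 0.2, -0.2]
opening: 0.655
```

Call:
play_rows(
  moves=[
    {"dx": 0,"dy": 0,"dz": 15,"ax": 0,"ay": 0,"az": 0},
    {"dx": 0,"dy": 0,"dz": 32,"ax": 0,"ay": 0,"az": 0},
    {"dx": 0,"dy": 0,"dz": 48,"ax": 0,"ay": 0,"az": 0},
    {"dx": 0,"dy": 0,"dz": 57,"ax": 0,"ay": 0,"az": 0},
    {"dx": 0,"dy": 0,"dz": 58,"ax": 0,"ay": 0,"az": 0},
  ],
)

```text
time: 10.82
tool_pos: [511.6, -382.5, 70.3]
tcp_rot: [-0.001, 0.32, 0.948, 0.0]
ft_force: [0.4, 0.5, 0.4]
opening: 0.648
```

```bash
python3 - <<'E'
from h import *
for i in range(3): g=grab('wrist')
go(512.3,-381.2,69.5,0.923)
cv2.imwrite('pics/w7.png',g['pixels'][130:370,190:450])
for z in(82,48): print(proj(g,(512.3,-381.2,z)))
E
```

```text
t 10.975 tcp [ 512.2 -383.1   71.6] psi 0.92 F [ 0.  -0.1 -0.2] dxyz [1.1 1.6 2.1] az -0.003 open 0.645
[323.76569846 308.72721115]
[323.09570825 279.29084809]
```

View pics/w7.png

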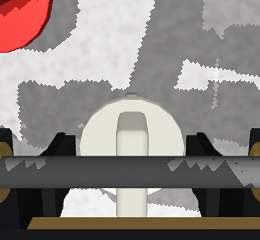

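The wing stands centred between the fingers (column 133 against 132). Closing.

Call:
play_rows(
  moves=[
    {"dx": 0,"dy": 0,"dz": 1,"ax": 0,"ay": 0,"az": 0},
    {"dx": 0,"dy": 0,"dz": 1,"ax": 0,"ay": 0,"az": 0},
    {"dx": 0,"dy": 0,"dz": 1,"ax": 0,"ay": 0,"az": 0},
    {"dx": 0,"dy": 0,"dz": 1,"ax": 0,"ay": 0,"az": 0},
    {"dx": 0,"dy": 0,"dz": 1,"ax": 0,"ay": 0,"az": 0},
  ],
  claw=255,
  squeeze=50,
)

```text
time: 11.6
tool_pos: [512.0, -382.8, 70.3]
tcp_rot: [0.0, 0.32, 0.948, -0.0]
ft_force: [0.4, 0.7, -0.3]
opening: 0.163
```

Call:
play_rows(
  moves=[
    {"dx": 0,"dy": 0,"dz": 0,"ax": 0,"ay": 0,"az": 0},
    {"dx": 0,"dy": 0,"dz": 0,"ax": 0,"ay": 0,"az": 0},
    {"dx": 0,"dy": 0,"dz": 0,"ax": 0,"ay": 0,"az": 0},
    {"dx": 0,"dy": 0,"dz": 0,"ax": 0,"ay": 0,"az": 0},
    {"dx": 0,"dy": 0,"dz": 0,"ax": 0,"ay": 0,"az": 0},
  ],
)

```text
time: 12.22
tool_pos: [512.0, -382.8, 70.3]
tcp_rot: [0.0, 0.32, 0.948, 0.0]
ft_force: [-0.4, -0.2, -0.6]
opening: 0.157
```

Call:
play_rows(
  moves=[
    {"dx": 0,"dy": 0,"dz": -15,"ax": 0,"ay": 0,"az": 0},
    {"dx": 0,"dy": 0,"dz": -50,"ax": 0,"ay": 0,"az": 0},
    {"dx": 0,"dy": 0,"dz": -90,"ax": 0,"ay": 0,"az": 0},
    {"dx": 0,"dy": 0,"dz": -130,"ax": 0,"ay": 0,"az": 0},
    {"dx": 0,"dy": 0,"dz": -140,"ax": 0,"ay": 0,"az": 0},
  ],
)

```text
time: 12.85
tool_pos: [513.3, -384.1, 214.1]
tcp_rot: [0.003, 0.32, 0.948, -0.002]
ft_force: [-0.2, 0.4, -1.3]
opening: 0.156
```

```bash
python3 - <<'E'
from h import *
go(680,62,230,1.591)
E
```

```text
t 12.85 tcp [ 513.3 -384.1  214.1] psi 0.92 F [-0.2  0.4 -1.3] dxyz [137.4 455.9 -17.4] az -0.671 open 0.156
```

Call:
play_rows(
  moves=[
    {"dx": 15,"dy": 44,"dz": 0,"ax": 0,"ay": 0,"az": 0},
    {"dx": 30,"dy": 88,"dz": 0,"ax": 0,"ay": 0,"az": 0},
    {"dx": 45,"dy": 133,"dz": 0,"ax": 0,"ay": 0,"az": 0},
    {"dx": 60,"dy": 177,"dz": 0,"ax": 0,"ay": 0,"az": 0},
    {"dx": 76,"dy": 222,"dz": 0,"ax": 0,"ay": 0,"az": 0},
  ],
)

```text
time: 13.48
tool_pos: [585.5, -158.4, 209.0]
tcp_rot: [-0.001, 0.32, 0.947, 0.0]
ft_force: [0.3, 0.1, -0.8]
opening: 0.158
```

Call:
play_rows(
  moves=[
    {"dx": 16,"dy": 48,"dz": 0,"ax": 0,"ay": 0,"az": -0.14},
    {"dx": 33,"dy": 96,"dz": 0,"ax": 0,"ay": 0,"az": -0.28},
    {"dx": 50,"dy": 144,"dz": 0,"ax": 0,"ay": 0,"az": -0.42},
    {"dx": 65,"dy": 192,"dz": 0,"ax": 0,"ay": 0,"az": -0.56},
    {"dx": 76,"dy": 222,"dz": 0,"ax": 0,"ay": 0,"az": -0.671},
  ],
)

```text
time: 14.1
tool_pos: [659.6, 65.1, 208.7]
tcp_rot: [-0.001, -0.013, 1.0, 0.0]
ft_force: [-0.6, -0.7, -0.9]
opening: 0.158
```

```bash
python3 - <<'E'
from h import *
for i in range(7): g=grab('wrist')
np.save('w8.npy',g,allow_pickle=True);go(597,60,155,1.591)
b=cv2.resize(g['pixels'][90:310,220:420],None,fx=2.7,fy=2.7,interpolation=cv2.INTER_CUBIC)
cv2.imwrite('pics/w8.png',b)
print(proj(g,(597,60,80)))
E
```

```text
t 14.45 tcp [659.4  61.2 209.7] psi 1.589 F [-0.4 -1.1 -1. ] dxyz [62.3 -0.1 54.8] az -0.002 open 0.159
[319.05388983 156.16211914]
```

View pics/w8.png

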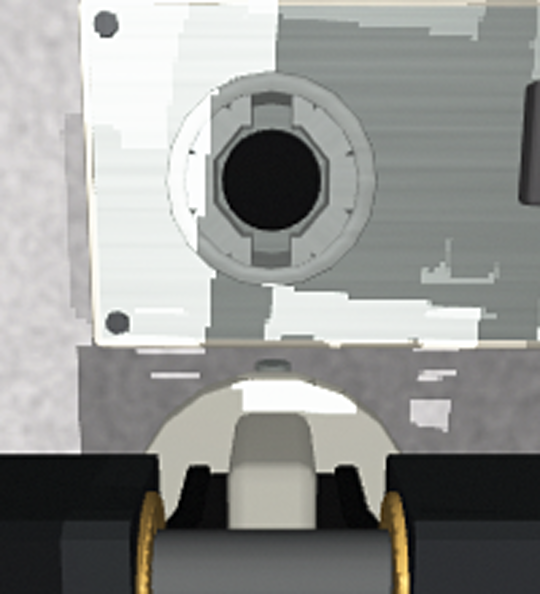

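The port rim centre is at crop (271.7,180), slots vertical, and the held coupling's front pin at (272,365). The two are laterally aligned already. Next I'll work out the distance along tool x.

```bash
python3 - <<'E'
from h import *
g=np.load('w8.npy',allow_pickle=True).item()
f=lambda u,v,z:onz(g,220+u/2.7,90+v/2.7,z).round(1)
print('rim c',f(271.7,178,80),f(271.7,180,80));print('rim top/bot',f(271.5,71,80),f(271.5,285,80),'L/R',f(167,178,80),f(376,178,80))
print('slot ends',f(272,92,80),f(272,268,80))
print('flange front',f(272,375,187.4),f(272,375,179.4),'pin tip',f(272,360,147.4))
E
```

```text
rim c [596.8  61.2  80. ] [597.4  61.2  80. ]
rim top/bot [567.2  60.6  80. ] [628.1  61.8  80. ] L/R [597.4  30.7  80. ] [596.2  91.7  80. ]
slot ends [572.9  60.9  80. ] [623.   61.8  80. ]
flange front [631.   61.8 187.4] [632.8  61.9 179.4] pin tip [636.7  62.  147.4]
```

Call:
play_rows(
  moves=[
    {"dx": 15,"dy": 0,"dz": 0,"ax": 0,"ay": 0,"az": 0},
    {"dx": 35,"dy": 0,"dz": 10,"ax": 0,"ay": 0,"az": 0},
    {"dx": 52,"dy": 0,"dz": 25,"ax": 0,"ay": 0,"az": 0},
    {"dx": 61,"dy": 0.2,"dz": 40,"ax": 0,"ay": 0,"az": 0},
    {"dx": 61,"dy": 0.2,"dz": 47,"ax": 0,"ay": 0,"az": 0},
  ],
)

```text
time: 15.08
tool_pos: [597.8, 60.4, 162.6]
tcp_rot: [-0.001, -0.009, 1.0, 0.0]
ft_force: [0.1, -1.1, -0.6]
opening: 0.159
```

Call:
play_rows(
  moves=[
    {"dx": 0,"dy": 0,"dz": 0,"ax": 0,"ay": 0,"az": 0},
    {"dx": 0,"dy": 0,"dz": 0,"ax": 0,"ay": 0,"az": 0},
    {"dx": 0,"dy": 0,"dz": 0,"ax": 0,"ay": 0,"az": 0},
    {"dx": 0,"dy": 0,"dz": 3,"ax": 0,"ay": 0,"az": 0},
    {"dx": 0,"dy": 0,"dz": 6,"ax": 0,"ay": 0,"az": 0},
  ],
)

```text
time: 15.7
tool_pos: [599.1, 61.6, 157.2]
tcp_rot: [0.0, -0.01, 1.0, -0.0]
ft_force: [0.0, 0.5, -1.1]
opening: 0.154
```

```bash
python3 - <<'E'
from h import *
for i in range(4): g=grab('wrist')
cv2.imwrite('pics/w9.png',cv2.resize(g['pixels'][130:330,200:440],None,fx=3,fy=3));go(598.3,60.3,110,1.591)
E
```

```text
t 15.9 tcp [598.9  61.6 157.1] psi 1.591 F [-0.6  0.2 -0.6] dxyz [ 0.6 -1.3 47.1] az 0.0 open 0.155
```

Call:
play_rows(
  moves=[
    {"dx": 0.5,"dy": -1,"dz": 0,"ax": 0,"ay": 0,"az": 0},
    {"dx": 0.5,"dy": -1,"dz": 2,"ax": 0,"ay": 0,"az": 0},
    {"dx": 0.5,"dy": -1,"dz": 6,"ax": 0,"ay": 0,"az": 0},
    {"dx": 0.5,"dy": -1,"dz": 9,"ax": 0,"ay": 0,"az": 0},
    {"dx": 0.5,"dy": -1,"dz": 11,"ax": 0,"ay": 0,"az": 0},
  ],
)

```text
time: 16.52
tool_pos: [598.4, 60.5, 145.8]
tcp_rot: [-0.0, -0.01, 1.0, 0.0]
ft_force: [-0.0, -0.1, -0.9]
opening: 0.156
```

Call:
play_rows(
  moves=[
    {"dx": 0,"dy": 0,"dz": 1,"ax": 0,"ay": 0,"az": 0},
    {"dx": 0,"dy": 0,"dz": 2,"ax": 0,"ay": 0,"az": 0},
    {"dx": 0,"dy": 0,"dz": 3,"ax": 0,"ay": 0,"az": 0},
    {"dx": 0,"dy": 0,"dz": 4,"ax": 0,"ay": 0,"az": 0},
    {"dx": 0,"dy": 0,"dz": 5,"ax": 0,"ay": 0,"az": 0},
  ],
)

```text
time: 17.15
tool_pos: [598.6, 60.5, 141.2]
tcp_rot: [0.0, -0.01, 1.0, -0.0]
ft_force: [0.0, -0.2, -1.4]
opening: 0.157
```

The stem and pins are entering freely, with no contact force. Descending towards the spring plate.

Call:
play_rows(
  moves=[
    {"dx": 0,"dy": 0,"dz": 4,"ax": 0,"ay": 0,"az": 0},
    {"dx": 0,"dy": 0,"dz": 8,"ax": 0,"ay": 0,"az": 0},
    {"dx": 0,"dy": 0,"dz": 12,"ax": 0,"ay": 0,"az": 0},
    {"dx": 0,"dy": 0,"dz": 15,"ax": 0,"ay": 0,"az": 0},
    {"dx": 0,"dy": 0,"dz": 17,"ax": 0,"ay": 0,"az": 0},
  ],
)

```text
time: 17.77
tool_pos: [598.5, 60.5, 123.9]
tcp_rot: [-0.0, -0.01, 1.0, 0.0]
ft_force: [-1.5, 0.3, -0.6]
opening: 0.158
```

Call:
play_rows(
  moves=[
    {"dx": 0,"dy": 0,"dz": 2,"ax": 0,"ay": 0,"az": 0},
    {"dx": 0,"dy": 0,"dz": 4,"ax": 0,"ay": 0,"az": 0},
    {"dx": 0,"dy": 0,"dz": 6,"ax": 0,"ay": 0,"az": 0},
    {"dx": 0,"dy": 0,"dz": 7,"ax": 0,"ay": 0,"az": 0},
    {"dx": 0,"dy": 0,"dz": 8,"ax": 0,"ay": 0,"az": 0},
  ],
)

```text
time: 18.4
tool_pos: [598.7, 60.5, 116.6]
tcp_rot: [0.0, -0.01, 1.0, -0.0]
ft_force: [-1.0, 0.5, 4.9]
opening: 0.162
```

Call:
play_rows(
  moves=[
    {"dx": 0,"dy": 0,"dz": 2,"ax": 0,"ay": 0,"az": 0},
    {"dx": 0,"dy": 0,"dz": 3.5,"ax": 0,"ay": 0,"az": 0},
    {"dx": 0,"dy": 0,"dz": 5,"ax": 0,"ay": 0,"az": 0},
    {"dx": 0,"dy": 0,"dz": 6,"ax": 0,"ay": 0,"az": 0},
    {"dx": 0,"dy": 0,"dz": 6,"ax": 0,"ay": 0,"az": 0},
  ],
)

```text
time: 19.02
tool_pos: [598.7, 60.5, 110.7]
tcp_rot: [0.0, -0.01, 1.0, -0.0]
ft_force: [-2.3, 0.0, 6.7]
opening: 0.157
```

Call:
play_rows(
  moves=[
    {"dx": 0,"dy": 0,"dz": 0.3,"ax": 0,"ay": 0,"az": 0},
    {"dx": 0,"dy": 0,"dz": 0.6,"ax": 0,"ay": 0,"az": 0},
    {"dx": 0,"dy": 0,"dz": 1,"ax": 0,"ay": 0,"az": 0},
    {"dx": 0,"dy": 0,"dz": 1,"ax": 0,"ay": 0,"az": 0},
    {"dx": 0,"dy": 0,"dz": 1,"ax": 0,"ay": 0,"az": 0},
  ],
)

```text
time: 19.65
tool_pos: [598.7, 60.6, 110.2]
tcp_rot: [0.0, -0.01, 1.0, -0.0]
ft_force: [-1.5, -0.3, 9.3]
opening: 0.158
```

Call:
play_rows(
  moves=[
    {"dx": 0,"dy": 0,"dz": 0.5,"ax": 0,"ay": 0,"az": 0},
    {"dx": 0,"dy": 0,"dz": 1,"ax": 0,"ay": 0,"az": 0},
    {"dx": 0,"dy": 0,"dz": 1,"ax": 0,"ay": 0,"az": 0},
    {"dx": 0,"dy": 0,"dz": 1,"ax": 0,"ay": 0,"az": 0},
    {"dx": 0,"dy": 0,"dz": 1,"ax": 0,"ay": 0,"az": 0},
  ],
)

```text
time: 20.27
tool_pos: [598.7, 60.6, 110.2]
tcp_rot: [0.0, -0.01, 1.0, -0.0]
ft_force: [-4.1, 0.9, 14.2]
opening: 0.161
```

z stopped at 110.2 while the force rose to 14 N, so the flange is home on the rim, at the expected 110.3. Turning clockwise (+az).

Call:
play_rows(
  moves=[
    {"dx": 0,"dy": 0,"dz": 0,"ax": 0,"ay": 0,"az": 0.1},
    {"dx": 0,"dy": 0,"dz": 0,"ax": 0,"ay": 0,"az": 0.2},
    {"dx": 0,"dy": 0,"dz": 0,"ax": 0,"ay": 0,"az": 0.3},
    {"dx": 0,"dy": 0,"dz": 0,"ax": 0,"ay": 0,"az": 0.4},
    {"dx": 0,"dy": 0,"dz": 0,"ax": 0,"ay": 0,"az": 0.5},
  ],
)

```text
time: 20.9
tool_pos: [600.0, 60.0, 110.2]
tcp_rot: [0.002, 0.239, 0.971, -0.0]
ft_force: [-1.0, -1.2, 12.0]
opening: 0.156
```

```bash
python3 - <<'E'
from h import *
go(598.7,60.6,110.2,0.12);print(arm.get_state()['ft_torque'])
E
```

```text
t 20.9 tcp [600.   60.  110.2] psi 1.089 F [-1.  -1.2 12. ] dxyz [ 1.4 -0.1 -0. ] az 0.969 open 0.156
[-0.27878378  0.47671456  0.03555479]
```

Turning freely at about 0.04 N m, still pressed home.

Call:
play_rows(
  moves=[
    {"dx": 0,"dy": 0,"dz": 0,"ax": 0,"ay": 0,"az": 0.12},
    {"dx": 0,"dy": 0,"dz": 0,"ax": 0,"ay": 0,"az": 0.24},
    {"dx": 0,"dy": 0,"dz": 0,"ax": 0,"ay": 0,"az": 0.36},
    {"dx": 0,"dy": 0,"dz": 0,"ax": 0,"ay": 0,"az": 0.48},
    {"dx": 0,"dy": 0,"dz": 0,"ax": 0,"ay": 0,"az": 0.6},
  ],
)

```text
time: 21.52
tool_pos: [599.6, 59.4, 110.2]
tcp_rot: [0.002, 0.515, 0.857, -0.0]
ft_force: [-3.1, -2.9, 13.6]
opening: 0.152
```

Call:
play_rows(
  moves=[
    {"dx": 0,"dy": 0,"dz": 0,"ax": 0,"ay": 0,"az": 0.08},
    {"dx": 0,"dy": 0,"dz": 0,"ax": 0,"ay": 0,"az": 0.16},
    {"dx": 0,"dy": 0,"dz": 0,"ax": 0,"ay": 0,"az": 0.23},
    {"dx": 0,"dy": 0,"dz": 0,"ax": 0,"ay": 0,"az": 0.28},
    {"dx": 0,"dy": 0,"dz": 0,"ax": 0,"ay": 0,"az": 0.28},
  ],
)

```text
time: 22.15
tool_pos: [599.3, 59.3, 110.2]
tcp_rot: [0.002, 0.628, 0.778, -0.0]
ft_force: [-2.5, -3.0, 14.2]
opening: 0.158
```

```bash
python3 - <<'E'
from h import *
go(598.7,60.6,110.2,0.12);print(arm.get_state()['ft_torque'])
E
```

```text
t 22.15 tcp [599.3  59.3 110.2] psi 0.212 F [-2.5 -3.  14.2] dxyz [ 1.4 -0.3 -0. ] az 0.092 open 0.158
[-0.64219435  0.76152669  0.06713886]
```

Call:
play_rows(
  moves=[
    {"dx": 0,"dy": 0,"dz": 0,"ax": 0,"ay": 0,"az": 0.03},
    {"dx": 0,"dy": 0,"dz": 0,"ax": 0,"ay": 0,"az": 0.06},
    {"dx": 0,"dy": 0,"dz": 0,"ax": 0,"ay": 0,"az": 0.08},
    {"dx": 0,"dy": 0,"dz": 0,"ax": 0,"ay": 0,"az": 0.08},
    {"dx": 0,"dy": 0,"dz": 0,"ax": 0,"ay": 0,"az": 0.08},
  ],
)

```text
time: 22.78
tool_pos: [599.2, 59.2, 110.2]
tcp_rot: [0.001, 0.659, 0.752, -0.0]
ft_force: [-3.7, -3.2, 13.4]
opening: 0.161
```

```bash
python3 - <<'E'
from h import *
go(598.7,60.6,110.2,0.12);print(arm.get_state()['ft_torque'])
E
```

```text
t 22.775 tcp [599.2  59.2 110.2] psi 0.132 F [-3.7 -3.2 13.4] dxyz [ 1.5 -0.3 -0. ] az 0.012 open 0.161
[-0.67977433  0.83147532  0.08956826]
```

Call:
play_rows(
  moves=[
    {"dx": 0,"dy": 0,"dz": 0,"ax": 0,"ay": 0,"az": 0.03},
    {"dx": 0,"dy": 0,"dz": 0,"ax": 0,"ay": 0,"az": 0.05},
    {"dx": 0,"dy": 0,"dz": 0,"ax": 0,"ay": 0,"az": 0.06},
    {"dx": 0,"dy": 0,"dz": 0,"ax": 0,"ay": 0,"az": 0.06},
    {"dx": 0,"dy": 0,"dz": 0,"ax": 0,"ay": 0,"az": 0.06},
  ],
)

```text
time: 23.4
tool_pos: [599.1, 59.3, 110.2]
tcp_rot: [0.002, 0.68, 0.733, -0.001]
ft_force: [-4.0, -2.8, 14.7]
opening: 0.159
```

```bash
python3 - <<'E'
from h import *
go(598.7,60.6,110.2,0.12);print(arm.get_state()['ft_torque'])
E
```

```text
t 23.4 tcp [599.1  59.3 110.2] psi 0.074 F [-4.  -2.8 14.7] dxyz [ 1.4 -0.3 -0. ] az -0.046 open 0.159
[-0.65717881  0.78275074  0.44246223]
```

The torque jumped from 0.09 to 0.44 N m after 1.52 rad, so it is at the stop. One last check while holding.

Call:
play_rows(
  moves=[
    {"dx": 0,"dy": 0,"dz": 0,"ax": 0,"ay": 0,"az": 0},
    {"dx": 0,"dy": 0,"dz": 0,"ax": 0,"ay": 0,"az": 0},
    {"dx": 0,"dy": 0,"dz": 0,"ax": 0,"ay": 0,"az": 0},
    {"dx": 0,"dy": 0,"dz": 0,"ax": 0,"ay": 0,"az": 0},
    {"dx": 0,"dy": 0,"dz": 0,"ax": 0,"ay": 0,"az": 0},
  ],
)

```text
time: 24.02
tool_pos: [599.1, 59.3, 110.2]
tcp_rot: [0.002, 0.68, 0.733, -0.0]
ft_force: [-3.8, -2.7, 13.8]
opening: 0.154
```

```bash
python3 - <<'E'
from h import *
w=grab('wrist')['pixels'];s=grab('scene')['pixels']
o=np.zeros((600,800,3),np.uint8)
o[:300,:400]=cv2.resize(w[130:330,190:457],(400,300));o[:300,400:]=cv2.resize(s[215:335,330:490],(400,300),interpolation=cv2.INTER_CUBIC)
o[300:,:400]=cv2.resize(s,(400,300))
cv2.imwrite('pics/f.png',o);go(599,59,110.2,0.08);print(arm.get_state()['ft_torque'])
E
```

```text
t 24.125 tcp [599.1  59.3 110.2] psi 0.074 F [-3.  -3.  14.3] dxyz [-0.3 -0.1 -0. ] az -0.006 open 0.158
[-0.62605504  0.77319015  0.45471158]
```

View pics/f.png

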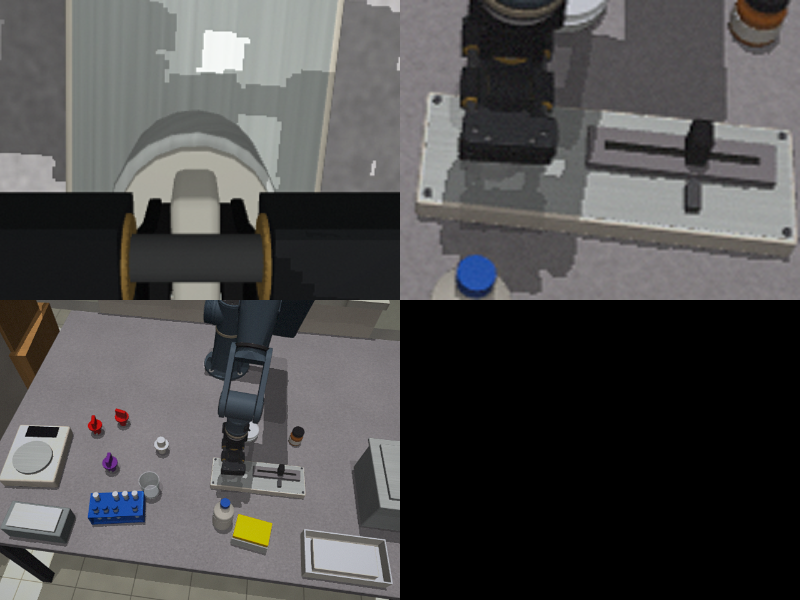

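The final view shows the flange on the collar at (190,165) with the wing turned and gripped. The flow grip is level with the pointer at about (697,145), and the bystanders are where they were. Handing in.

```bash
python3 -c "
from h import *
print(arm.hand_in())"
```

```text
the job is handed in; nothing more can be done
None
```

I set the flow slide first, then put the coupling into the port, pushed it home and turned it clockwise to the stop. I handed the job in at about 24 s, still gripping it and holding it down and turned. The hand-in gave no verdict.

**Last checks**
- **Flow slide:** after release, the grip's middle and the pointer tip were less than half a pixel apart in the wrist view, which is well under 1 mm.
- **Pushed home:** the TCP stayed at 110.2 mm while the push rose to about 14 N. I expected 110.3 mm with the flange on the rim.
- **Turned to the stop:** after about 1.52 rad the torque jumped from 0.09 to 0.45 N m. It held there, slightly past the quoted 1.4 to 1.5 rad.
- **Grip:** the opening was steady at about 14 mm, the thickness of the wing.
- **Other things:** they stood where they were in the final scene picture.

**Disagreements:** the top camera put the port about 7 mm away in y from where the wrist view did. I used the wrist view and corrected it by about 1 mm against the held coupling's pin. The stem and pins went in with no contact force. A side force of about 4 N remained at the end, probably because the TCP is about 1 mm off the port's axis.

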